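# Tip the spent batteries from the chute into the jar

### The arm

A 7-joint arm with a two-finger parallel gripper is mounted at the origin on the work surface. World frame = base frame: x ahead of the robot, y to its left, z up, the work surface at z = 0. Lengths are in mm, angles in rad, forces in N, time in s.
With the tool pointing down it reaches from about 400 to 875 mm from the base axis. Payload 4.4 kg.
Tool frame: the origin (TCP) lies at the very end of the fingers, on their centre line; the grasp point (between the pads) lies robot.pinch_z behind it (robot.pinch_z is the distance from the TCP to the grasp point, in mm); z points along the fingers, y is the line along which they close (so a half turn about z gives the same grasp; the last joint's range is limited). The gripper opens to 85 mm and grips with 20 to 120 N. Pads are 22 mm wide; open, the fingers measure 114 mm over their backs; the gripper's body (76 mm by 85 mm) begins 54 mm behind the grasp point. The pads swing forward as they close: fully open they stand 13 mm farther back than shut.
Start: joints at [1.099, 0.628, 0.038, 1.517, -0.027, 0.996, -0.02], TCP at [256.618, -597.214, 231.313] pointing down, gripper open.
Joint ranges: [-3.06, 3.06], [-0.37, 2.12], [-1.25, 1.32], [0.18, 2.47], [-1.1, 4.24], [0.23, 1.98], [-2.94, 2.94]. Speed limits (rad/s): [2.57, 2.57, 3.14, 3.14, 3.14, 3.14, 3.14].

### API

Orientations are given as a rotation vector (axis times angle).
In Python, from bench import robot, get_image, get_calibration, ticket gives the robot as it stands.
- The arm moves only by the tool play_rows, never from a script. Its argument "moves" is a list that holds one entry, the list of rows, each a list of 7 numbers: the closure, from 0 (fully open) to 1 (shut), then the shift along the tool's x, y, z in mm, then the turn, a rotation vector about the tool's x, y, z in rad. A call has 1 to 8 rows; each row shifts and turns the commanded pose from where the row before left it, along the tool's axes as they then stand; what a row does not reach is not made up. A row lasts 1/8 s, in which the tool goes at most 62.5 mm and 10.7 degrees, less where a joint would pass 70% of its speed; a pose out of reach is approached as far as the arm can. A call is refused whole if a number of a shift passes 62.5 or a number of a turn 0.188, either way. A call with a gripper value outside its range is refused whole. The fingers move at their own pace and stop on an object; "squeeze" is the grip in N (left out, the last holds). Time passes only in rows, so rows that do not move let the fingers close. It gives the time, the measured TCP pose, the force, the opening and the grip force at its end, in the units of the state.
- robot.get_obs(): the state, without advancing time (a new reading comes with each control period).
- get_image(name): name is "scene" or "side" or "wrist"; returns the picture (420x560x3 uint8, blue, green, red); there is no depth.
- get_calibration(name): a dict with "intrinsics" (3x3 intrinsics, pixels), "D" ([k1, k2, p1, p2, k3] as OpenCV has them; the pictures are not rectified), "rvec" (rotation vector, rad) and "tvec" (3), from world to camera coordinates, as OpenCV has them; the wrist camera has in their place "tool_from_camera" (4x4, takes a point from camera to tool coordinates, whose origin is the TCP and whose axes are the flange's). Camera axes: x right, y down, z forward; pixel columns grow to the right and rows downward; lengths in mm; the calibration is good to about 2 mm. A picture is of the moment at which its call begins: read the wrist's pose just before it. get_calibration takes no time and is no camera call.
- ticket.job_done(): hands the job in; it is judged then, once.
The state is a dict: "time_s": time; "joints": joint angles; "qd": joint speeds; "joint_torque": joint torques, N m; "position": TCP position; "orientation": TCP orientation; "wrist_force": force on the tool from outside, world axes, zero at the start; "ft_torque": the same for the moment, N m; "gripper_width": opening from 0.0 (shut) to 1.0 (fully open); "grip_force": force on a finger pad.
Only numpy, scipy, OpenCV 4.12 (cv2) and the standard library are available. Lean on these libraries where they do the work, as an engineer would, in place of code of your own. Each camera call takes 0.05 s, during which the arm holds its last target. There are 200 camera calls.

### The job

Pick up the small green sheet-metal chute with the six spent batteries in it and carry it level, rest its spout lightly just inside the mouth of the open glass jar, and, keeping it resting on the glass rim, tip it until all six batteries have slid into the jar. Then lay the empty chute flat back on the steel tray. Do not press hard on the thin glass, do not shove or tip the jar, and leave the other things alone.

Things in the scene. Friction and masses are not known exactly. Their poses are not given: they have to be found in the camera images.
- chute: Open trough of smooth green sheet metal with a black handle over its front part. 165 mm long, 42 mm wide outside, 36 mm inside, floor 3 mm thick, walls 32 mm high over all (19 mm over the last 27 mm at the spout), 0.16 to 0.26 kg empty; closed at the back. Origin: centre of its flat underside, which rests on the rim; x runs from the spout (-82.5 mm) to the back wall (+82.5 mm), y across, z up.
- chute_grip (a point): Where to hold the chute: the middle of its upright black handle block (44 mm along the chute, 18 mm across it, from 50 to 88 mm above the underside), 30 mm ahead of the chute's centre towards the spout and 72 mm above the underside. The block stands on a bridge over the trough (a plate 42 mm wide, 50 mm high); the batteries pass below it. Pinch it across the chute from above.
- chute_spout (a point): The middle of the spout's lower edge, at the front end of the chute's underside.
- cell1: A spent AA battery, black with a copper end, 14.5 mm in diameter, 50 mm long, 24 g; origin at its centre, x along its length. It starts lying lengthwise in the chute, where two rows of three (two below, one on top) lie against the back wall. In the chute the batteries begin to slide at a slope of about 13 to 20 degrees and all run out by about 30.
- cell2: A spent AA battery, black with a copper end, 14.5 mm in diameter, 50 mm long, 24 g; origin at its centre, x along its length. It starts lying lengthwise in the chute, where two rows of three (two below, one on top) lie against the back wall. In the chute the batteries begin to slide at a slope of about 13 to 20 degrees and all run out by about 30.
- cell3: A spent AA battery, black with a copper end, 14.5 mm in diameter, 50 mm long, 24 g; origin at its centre, x along its length. It starts lying lengthwise in the chute, where two rows of three (two below, one on top) lie against the back wall. In the chute the batteries begin to slide at a slope of about 13 to 20 degrees and all run out by about 30.
- cell4: A spent AA battery, black with a copper end, 14.5 mm in diameter, 50 mm long, 24 g; origin at its centre, x along its length. It starts lying lengthwise in the chute, where two rows of three (two below, one on top) lie against the back wall. In the chute the batteries begin to slide at a slope of about 13 to 20 degrees and all run out by about 30.
- cell5: A spent AA battery, black with a copper end, 14.5 mm in diameter, 50 mm long, 24 g; origin at its centre, x along its length. It starts lying lengthwise in the chute, where two rows of three (two below, one on top) lie against the back wall. In the chute the batteries begin to slide at a slope of about 13 to 20 degrees and all run out by about 30.
- cell6: A spent AA battery, black with a copper end, 14.5 mm in diameter, 50 mm long, 24 g; origin at its centre, x along its length. It starts lying lengthwise in the chute, where two rows of three (two below, one on top) lie against the back wall. In the chute the batteries begin to slide at a slope of about 13 to 20 degrees and all run out by about 30.
- jar: Open screw-top jar of thin glass, 92 mm in diameter, 150 mm high, loose, 0.36 to 0.56 kg; a straight neck 74 mm wide outside, about 66 mm inside, 22 mm tall, then a shoulder. Origin: centre of its underside, z up. A spout resting on its rim should bear on it with a light but clearly felt force, 2 to 12 N; it gives only about 0.1 to 0.2 mm per newton, so feel for it.
- jar_mouth (a point): The centre of the jar's mouth, at the height of the rim, 150 mm above the jar's underside.
- tray: The steel tray, 300 mm (x) by 200 mm (y), with a floor 3 mm thick and a lip 15 mm high, loose, 0.8 kg; the chute starts on it and goes back on it. Origin: centre of its underside.
- cap: Bystander: the jar's white cap, 81 mm across and 17 mm high, lying on the cabinet top. Origin: centre of its underside.
- mugs: Bystander: three blue plastic mugs nested in one another, 80 mm across (handles to +y reach 66 mm), 158 mm high. Origin: centre of the underside.
- pan: Bystander: small aluminium milk pan, 124 mm across, 72 mm high, its handle reaching 198 mm along +x. Origin: centre of the underside.
- torch: Bystander: yellow and black torch lying along its x, 142 mm long, 38 mm thick. Origin: below its middle, on the surface.
- dish: Bystander: white key dish with two keys, 128 mm across, 30 mm high. Origin: centre of the underside.
Mind the look-alikes: they are no part of the job. Several things have the shape of the jar; the one meant has the colours described above.

How it is judged (in metres and radians):
On the way, in this order (a step that is already met when the one before it is completed fails the run):
1. the chute is lifted clear with all six batteries still in it (height (world z) of chute above 0.06 m and angle between chute's own z axis and vertical below 0.3 rad and x of cell1 in the frame of chute between -0.07 and 0.0825 m and z of cell1 in the frame of chute between 0 and 0.045 m and x of cell2 in the frame of chute between -0.07 and 0.0825 m and z of cell2 in the frame of chute between 0 and 0.045 m and x of cell3 in the frame of chute between -0.07 and 0.0825 m and z of cell3 in the frame of chute between 0 and 0.045 m and x of cell4 in the frame of chute between -0.07 and 0.0825 m and z of cell4 in the frame of chute between 0 and 0.045 m and x of cell5 in the frame of chute between -0.07 and 0.0825 m and z of cell5 in the frame of chute between 0 and 0.045 m and x of cell6 in the frame of chute between -0.07 and 0.0825 m and z of cell6 in the frame of chute between 0 and 0.045 m), for 0.2 s.
2. the spout rests on the jar's rim (2 N or more), its end inside the mouth, with all six batteries still in the chute (contact force between chute and jar above 2 N and horizontal distance between chute_spout and jar_mouth below 0.034 m and x of cell1 in the frame of chute between -0.07 and 0.0825 m and z of cell1 in the frame of chute between 0 and 0.045 m and x of cell2 in the frame of chute between -0.07 and 0.0825 m and z of cell2 in the frame of chute between 0 and 0.045 m and x of cell3 in the frame of chute between -0.07 and 0.0825 m and z of cell3 in the frame of chute between 0 and 0.045 m and x of cell4 in the frame of chute between -0.07 and 0.0825 m and z of cell4 in the frame of chute between 0 and 0.045 m and x of cell5 in the frame of chute between -0.07 and 0.0825 m and z of cell5 in the frame of chute between 0 and 0.045 m and x of cell6 in the frame of chute between -0.07 and 0.0825 m and z of cell6 in the frame of chute between 0 and 0.045 m), for 0.2 s.
3. all six batteries are in the jar while the tipped spout still rests on the rim (2 N or more), its end inside the mouth (contact force between chute and jar above 2 N and horizontal distance between chute_spout and jar_mouth below 0.034 m and angle between chute's own z axis and vertical above 0.2 rad and horizontal distance between each of cell1, cell2, cell3, cell4, cell5, cell6 and jar below 0.045 m and z of cell1 in the frame of jar between 0 and 0.135 m and z of cell2 in the frame of jar between 0 and 0.135 m and z of cell3 in the frame of jar between 0 and 0.135 m and z of cell4 in the frame of jar between 0 and 0.135 m and z of cell5 in the frame of jar between 0 and 0.135 m and z of cell6 in the frame of jar between 0 and 0.135 m), for 0.4 s.
At the end, for the whole second after the job is handed in: All six batteries lie inside the jar (centres below 135 mm over its underside, within 45 mm of its axis), the jar stands upright (within 3 degrees) and at rest, and the empty chute lies released, right way up and flat (within 3 degrees) on the floor of the steel tray, at rest (horizontal distance between each of cell1, cell2, cell3, cell4, cell5, cell6 and jar below 0.045 m and z of cell1 in the frame of jar between 0 and 0.135 m and z of cell2 in the frame of jar between 0 and 0.135 m and z of cell3 in the frame of jar between 0 and 0.135 m and z of cell4 in the frame of jar between 0 and 0.135 m and z of cell5 in the frame of jar between 0 and 0.135 m and z of cell6 in the frame of jar between 0 and 0.135 m and angle between each of jar, chute's own z axis and vertical below 0.05 rad and linear speed of each of jar, chute below 0.02 m/s and z of chute in the frame of tray between -0.002 and 0.008 m and x of chute in the frame of tray between -0.08 and 0.08 m and y of chute in the frame of tray between -0.085 and 0.085 m and angular speed of chute below 0.1 rad/s); the robot touches nothing.
It fails at once if the chute presses on the glass jar with more than 12 N (contact force between chute and jar above 12 N).
It fails at once if the robot itself presses on the jar with more than 3 N (contact force between any of the fingers, the arm and jar above 3 N).
It fails at once if the jar is shoved more than 30 mm or tipped more than 8 degrees (distance of jar from where it was at the start of the episode above 0.03 m or angle between jar's own z axis and vertical above 0.14 rad).
It fails at once if a bystander (mugs, pan, torch, key dish or cap) is moved more than 20 mm (distance of any of mugs, pan, torch, dish, cap from where it was at the start of the episode above 0.02 m).
It also fails if it takes over 70 s, if anything falls off the work surface, if the arm or the gripper's body presses on something with over 40 N, if the wrist force passes 120 N, or if a joint passes its speed limit or range.

## Working session

There is one attempt and no reset: what is moved stays moved. The work goes in short steps, Python scripts to look and compute and a tool call to move; the robot and the scene stay as the last step left them, time stands still between calls to the robot, and variables do not carry over. Pictures are saved under pics/ and viewed, at most 10 in all, crops included, and the job is handed in when it is done.

Besides the shell and the picture viewer there is one more tool, called as name(argument=value, ...), one argument or row to a line, values as JSON. play_rows: Moves the arm, as the interface text tells. Its arguments: {"type":"object","properties":{"moves":{"type":"array","items":{"type":"array","items":{"type":"array","items":{"type":"number"}}}},"squeeze":{"type":"number"}},"required":["moves"]}

```bash
mkdir -p pics; python3 - <<'E'
from bench import robot,get_image,get_calibration
import cv2
print(robot.pinch_z, robot.get_obs())
for n in("scene","side"):
    cv2.imwrite(f"pics/{n}0.png",cv2.resize(get_image(n),(800,600),interpolation=cv2.INTER_CUBIC)); print(get_calibration(n))
print(get_calibration("wrist"))
E
```

```text
18.700000000000003 {'time_s': 0.0, 'joints': array([ 1.09920867,  0.62934929,  0.03845045,  1.51837095, -0.02701643,
        0.99628133, -0.02001876]), 'qd': array([ 0.00095994, -0.00075375, -0.00159715,  0.00060329,  0.00078357,
        0.00054179, -0.00105851]), 'joint_torque': array([-1.73804779e-04, -5.63400364e+01,  1.22592911e+00, -1.93439752e+01,
        1.08880940e-02,  1.04703259e-02, -2.09284093e-05]), 'position': array([ 256.36381932, -596.63235428,  230.38623972]), 'orientation': array([-3.07535113e+00, -6.32619702e-01,  6.23220889e-04]), 'wrist_force': array([ 1.02428959, -0.4450622 , -0.08347189]), 'ft_torque': array([ 0.0185908 , -0.04329737,  0.00217614]), 'grip_force': 0.0, 'gripper_width': 0.99927339141358}
{'intrinsics': array([[463.92892686,   0.        , 265.15502102],
       [  0.        , 463.92892686, 207.2045542 ],
       [  0.        ,   0.        ,   1.        ]]), 'D': array([-0.05582679,  0.        ,  0.        ,  0.        ,  0.        ]), 'rvec': array([ 0.66239318,  2.77458239, -0.87414187]), 'tvec': array([ 526.19504835, -148.12486703, 1573.60237481])
[... 274 characters left out ...]
003, -0.87835091,  0.47054032]), 'tvec': array([-410.90015387,  324.97296697, 1370.96050413])}
{'intrinsics': array([[361.50567098,   0.        , 280.97396814],
       [  0.        , 361.50567098, 207.53721686],
       [  0.        ,   0.        ,   1.        ]]), 'D': array([0.03299252, 0.        , 0.        , 0.        , 0.        ]), 'tool_from_camera': array([[ 1.10986191e-03, -9.51157905e-01, -3.08702784e-01,
         7.87541709e+01],
       [ 9.99999355e-01,  1.12965147e-03,  1.14622454e-04,
         4.88643145e-01],
       [ 2.39702499e-04, -3.08702712e-01,  9.51158545e-01,
        -1.42264491e+02],
       [ 0.00000000e+00,  0.00000000e+00,  0.00000000e+00,
         1.00000000e+00]])}
```

View pics/scene0.png

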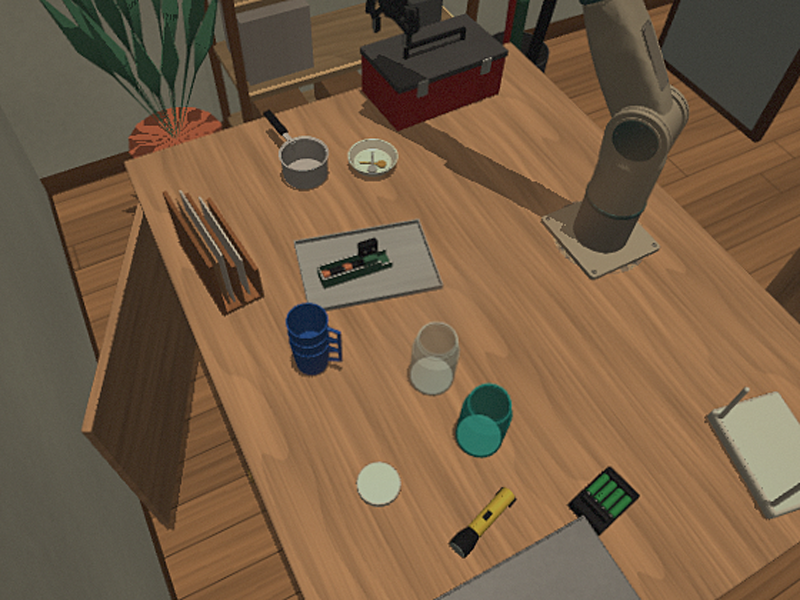

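View pics/side0.png

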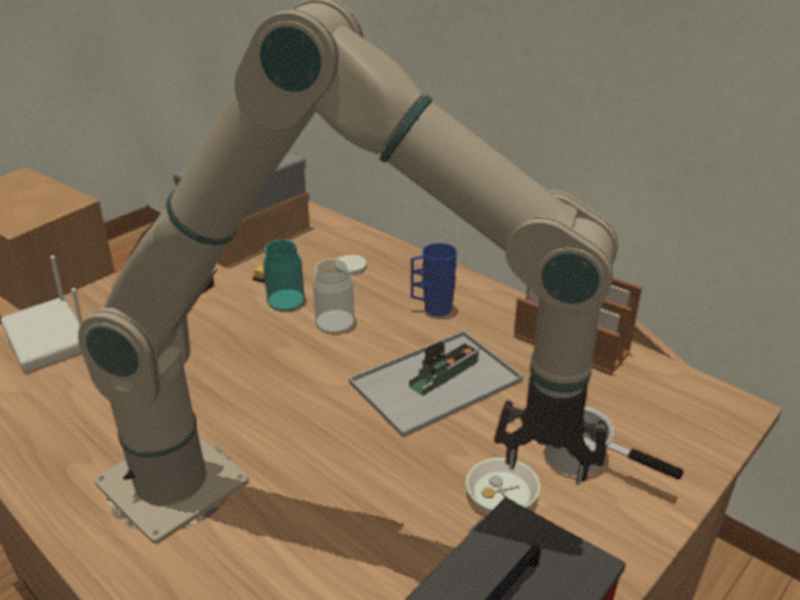

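The scene view shows the chute on the tray at about (355,262), with its spout to the right. The clear jar is at (435,358), and the look-alike is the teal jar at (485,420). Next I'll enlarge the chute and the jar in both views.

```bash
python3 - <<'E'
from bench import get_image
import cv2,numpy as np
s=get_image("scene"); d=get_image("side")
# crops 80x60 -> 400x300 (x5)
def c(i,x,y): return cv2.resize(i[y:y+60,x:x+80],(400,300),interpolation=cv2.INTER_CUBIC)
o=np.vstack([np.hstack([c(s,212,155),c(s,265,220)]),np.hstack([c(d,275,225),c(d,195,178)])])
cv2.imwrite("pics/crop.png",cv2.convertScaleAbs(o,alpha=1.8,beta=10))
E
```

```text
(no output)
```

View pics/crop.png

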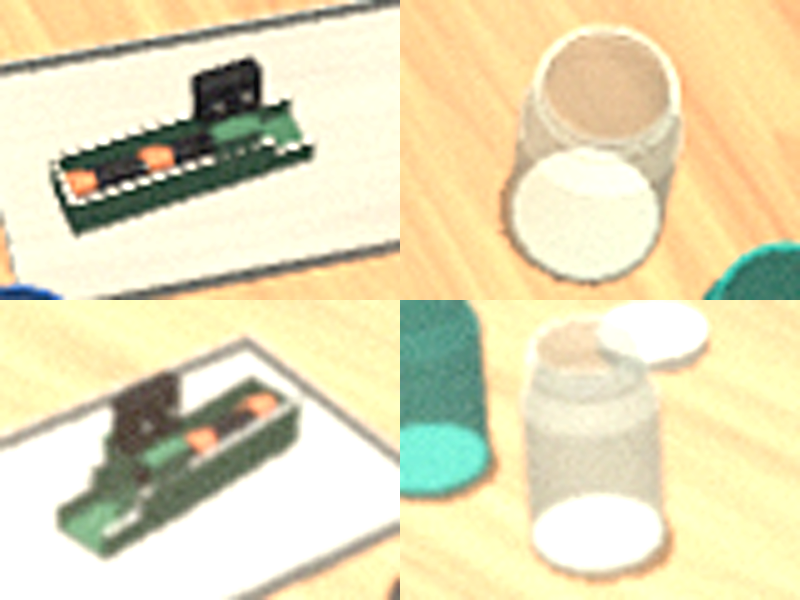

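The enlarged crops give the chute corners and the jar's base disc in both views: the base is centred at crop (586,215) in scene and (598,534) in side. The scene rim is centred at (607,84). I'll fit the poses from these.

```bash
cat > h.py <<'E'
import numpy as np,cv2
from bench import robot,get_image,get_calibration
from scipy.optimize import least_squares
from scipy.spatial.transform import Rotation as R
def proj(n,P):
    c=get_calibration(n); return cv2.projectPoints(np.array(P,float).reshape(-1,1,3),c["rvec"],c["tvec"],c["intrinsics"],c["D"])[0].reshape(-1,2)
def place(p,P): # p: x,y,z,yaw
    return R.from_euler('z',p[3]).apply(np.array(P,float))+np.array(p[:3])
OFF={'s1':(212,155,0,0),'s2':(265,220,400,0),'d1':(275,225,0,300),'d2':(195,178,400,300)}
def px(k,u,v): a,b,c,d=OFF[k]; return (a+(u-c)/5-.4,b+(v-d)/5-.4)
E
python3 - <<'E'
from h import *
S=[((82.5,21,0),(78,235)),((-82.5,21,0),(312,159)),((82.5,21,32),(70,200)),((82.5,-21,32),(52,163)),((-8,9,88),(193,77)),((-52,9,88),(258,62)),((-82.5,21,19),(312,145))]
D=[((-82.5,-21,0),(105,557)),((-82.5,21,0),(60,532)),((82.5,-21,0),(297,440)),((82.5,-21,32),(300,400)),((82.5,21,32),(254,378)),((-52,-9,88),(115,405)),((-8,-9,88),(180,377)),((-82.5,21,19),(60,515))]
def res(p):
    q=np.r_[p[:2],3,p[2]]
    a=proj("scene",place(q,[s[0] for s in S]))-[px('s1',*s[1]) for s in S]
    b=proj("side",place(q,[s[0] for s in D]))-[px('d1',*s[1]) for s in D]
    return np.r_[a.ravel(),b.ravel()]
for y0 in(0,-.3):
    r=least_squares(res,[600,-300,y0],loss='soft_l1'); print(r.x,r.cost)
print(res(r.x).reshape(-1,2).round(1).tolist())
q=np.r_[r.x[:2],3,r.x[2]]; print("grip",place(q,[(-30,0,72)]))
J=[("scene",0,px('s2',586,215)),("side",0,px('d2',598,534)),("scene",150,px('s2',607,84))]
def rj(p): return np.concatenate([proj(n,[(p[0],p[1],z)])[0]-u for n,z,u in J])
r=least_squares(rj,[600,0]); print("jar",r.x,rj(r.x).round(1))
for j in J:
  k=least_squares(lambda p:proj(j[0],[(p[0],p[1],j[1])])[0]-j[2],[600,0]).x; print(j[0],j[1],k)
# tray corners
for u in [(297,241),(418,222),(440,286),(304,308)]:
  print(least_squares(lambda p:proj("scene",[(p[0],p[1],15)])[0]-np.array(u)*.7,[600,0]).x.round())
o=robot.get_obs(); print(R.from_rotvec(o['orientation']).as_matrix().round(3))
E
```

```text
[ 569.74938196 -160.86828734  -12.63775341] 14.665175300292686
[ 569.74938252 -160.86828491   31.34454353] 14.665175300207014
[[-0.6, -0.2], [0.4, -0.7], [0.5, 0.7], [-0.5, -1.8], [1.4, 2.5], [1.6, 1.3], [0.6, -1.6], [0.5, 0.9], [-0.6, -0.8], [0.6, 0.2], [0.5, -0.3], [-0.5, -1.7], [3.6, 0.5], [1.4, -0.2], [-0.6, -2.5]]
grip [[ 539.82578307 -158.72861303   75.        ]]
jar [550.31826367 151.08132283] [-0.3  0.7  0.1  0.8  0.2 -0.2]
scene 0 [548.51124359 149.45976418]
side 0 [553.19945718 154.52050918]
scene 150 [551.1214983  151.53530752]
[ 657. -286.]
[ 378. -213.]
[426. -28.]
[ 717. -107.]
[[ 0.919  0.395 -0.   ]
 [ 0.395 -0.919  0.001]
 [ 0.    -0.001 -1.   ]]
```

```bash
cat >> h.py <<'E'
def obs(k=0,):
    o=robot.get_obs(); F=[o['wrist_force']]
    for _ in range(k): get_image("wrist"); F.append(robot.get_obs()['wrist_force'])
    o['F']=np.mean(F,0); o['Fs']=np.std(F,0); return o
def down(yaw): # tool pointing down, tool x at world yaw
    return R.from_euler('z',yaw)*R.from_euler('x',np.pi)
def rows(p1,R1,n,clo,p0=None,R0=None,smooth=False):
    o=robot.get_obs()
    p=np.array(o['position']) if p0 is None else np.array(p0); Rc=R.from_rotvec(o['orientation']) if R0 is None else R0
    rv=(Rc.inv()*R1).as_rotvec(); st=p.copy(); out=[]; a0=0
    for i in range(n):
        t=(i+1)/n; a=t*t*(3-2*t) if smooth else t
        d=Rc.inv().apply((np.array(p1)-st)*(a-a0)); w=rv*(a-a0); a0=a
        Rc=Rc*R.from_rotvec(w); out.append([clo]+[round(float(x),1) for x in d]+[round(float(x),4) for x in w])
    for i in range(0,n,8): print(out[i:i+8])
    return out
E
python3 - <<'E'
from h import *
rows([540,-159,200],down(np.radians(176)),16,0)
E
```

```text
[[0, 27.1, -18.1, 1.9, -0.0, -0.0001, -0.1666], [0, 29.7, -13.4, 1.9, -0.0, -0.0001, -0.1666], [0, 31.5, -8.3, 1.9, -0.0, -0.0001, -0.1666], [0, 32.5, -2.9, 1.9, -0.0, -0.0001, -0.1666], [0, 32.5, 2.5, 1.9, -0.0, -0.0001, -0.1666], [0, 31.6, 7.8, 1.9, -0.0, -0.0001, -0.1666], [0, 29.9, 13.0, 1.9, -0.0, -0.0001, -0.1666], [0, 27.3, 17.8, 1.9, -0.0, -0.0001, -0.1666]]
[[0, 24.0, 22.0, 1.9, -0.0, -0.0001, -0.1666], [0, 20.0, 25.7, 1.9, -0.0, -0.0001, -0.1666], [0, 15.5, 28.7, 1.9, -0.0, -0.0001, -0.1666], [0, 10.5, 30.9, 1.9, -0.0, -0.0001, -0.1666], [0, 5.2, 32.2, 1.9, -0.0, -0.0001, -0.1666], [0, -0.2, 32.6, 1.9, -0.0, -0.0001, -0.1666], [0, -5.6, 32.1, 1.9, -0.0, -0.0001, -0.1666], [0, -10.8, 30.8, 1.9, -0.0, -0.0001, -0.1666]]
```

play_rows(
  moves=[
    [[0, 27, -18, 2, 0, 0, -0.167], [0, 29.7, -13.4, 2, 0, 0, -0.167], [0, 31.5, -8.3, 2, 0, 0, -0.167], [0, 32.5, -3, 2, 0, 0, -0.167], [0, 32.5, 2.5, 2, 0, 0, -0.167], [0, 31.6, 7.8, 2, 0, 0, -0.167], [0, 30, 13, 2, 0, 0, -0.167], [0, 27.3, 18, 2, 0, 0, -0.167]],
  ],
)

```text
time_s: 1.2
position: [398.6, -377.3, 215.2]
orientation: [-2.017, -2.408, 0.0]
wrist_force: [0.0, 0.9, 0.4]
gripper_width: 0.998
grip_force: 0.0
```

play_rows(
  moves=[
    [[0, 24, 22, 2, 0, 0, -0.167], [0, 20, 25.7, 2, 0, 0, -0.167], [0, 15.5, 28.7, 2, 0, 0, -0.167], [0, 10.5, 31, 2, 0, 0, -0.167], [0, 5, 32, 2, 0, 0, -0.167], [0, 0, 32.6, 2, 0, 0, -0.167], [0, -5.6, 32, 2, 0, 0, -0.167], [0, -10.8, 31, 2, 0, 0, -0.167]],
  ],
)

```text
time_s: 2.2
position: [539.5, -158.1, 199.2]
orientation: [-0.092, -3.14, 0.0]
wrist_force: [-0.4, -0.2, 0.4]
gripper_width: 0.998
grip_force: 0.0
```

```bash
python3 - <<'E'
from h import *
o=obs(5); print(o['position'],R.from_rotvec(o['orientation']).as_matrix().round(3).tolist(),o['F'],o['Fs'])
o=robot.get_obs(); np.save("w1.npy",np.r_[o['position'],o['orientation']])
i=get_image("wrist"); cv2.imwrite("pics/w1raw.png",i)
cv2.imwrite("pics/w1.png",cv2.convertScaleAbs(cv2.resize(i,(800,600),interpolation=cv2.INTER_CUBIC),alpha=1.8,beta=10))
E
```

```text
[ 539.49493234 -158.14319182  199.17846881] [[-0.998, 0.059, -0.0], [0.059, 0.998, -0.0], [0.0, -0.0, -1.0]] [0.39849405 0.88126091 0.26238896] [1.42841292 1.69063157 0.41461484]
```

View pics/w1.png

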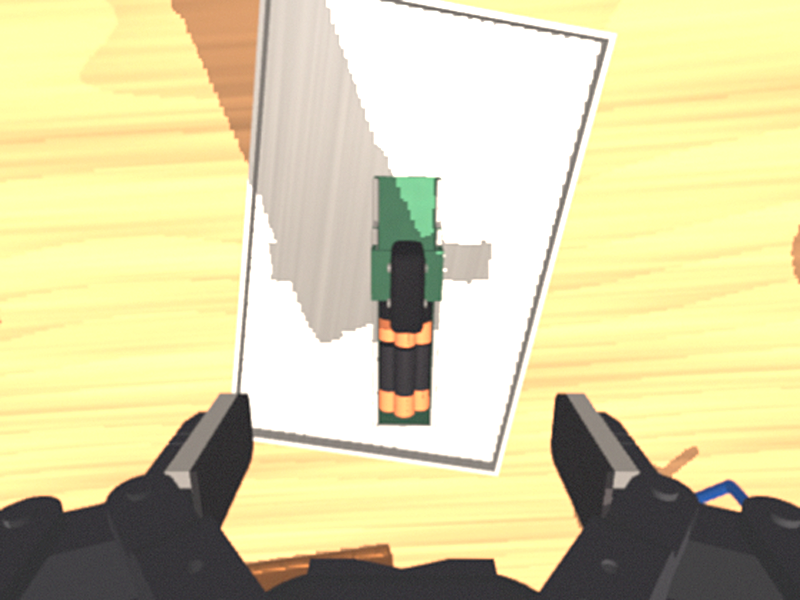

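The wrist view shows the chute almost aligned with the tool. The spout edge runs (375,178)–(439,178), the back wall runs (379,425)–(431,425), and the handle runs from (407,241) to (407,332).

```bash
cat >> h.py <<'E'
def wproj(pose,P):
    c=get_calibration("wrist"); T=np.eye(4); T[:3,:3]=R.from_rotvec(pose[3:]).as_matrix(); T[:3,3]=pose[:3]
    M=np.linalg.inv(T@c["tool_from_camera"])
    return cv2.projectPoints(np.array(P,float).reshape(-1,1,3),cv2.Rodrigues(M[:3,:3])[0],M[:3,3],c["intrinsics"],c["D"])[0].reshape(-1,2)
E
python3 - <<'E'
from h import *
w=np.load("w1.npy")
S=[((-82.5,21,19),(375,178)),((-82.5,-21,19),(439,178)),((82.5,21,32),(378.5,425)),((82.5,-21,32),(431.5,425)),((-8,0,88),(407.5,331)),((-52,0,50),(407.5,242))]
f=lambda p:(wproj(w,place([p[0],p[1],3,p[2]],[s[0] for s in S]))-np.array([s[1] for s in S])*.7+.15).ravel()
for k in (1,-1):
  r=least_squares(f,[570,-160,-.07]); break
print(r.x,f(r.x).reshape(-1,2).round(1).tolist()); x,y,a=r.x
g=place([x,y,3,a],[(-30,0,72)])[0]; print("grip",g)
print("yawdeg",np.degrees(a))
rows([g[0],g[1],75-robot.pinch_z],down(a+np.pi),8,0)
E
```

```text
[ 5.69537961e+02 -1.59324715e+02 -7.12612451e-02] [[47.0, -0.1], [-46.5, -0.4], [40.3, 2.6], [-40.3, 2.3], [-0.3, 3.0], [-0.2, -3.0]]
grip [ 539.61410084 -157.18868619   75.        ]
yawdeg -4.082968589685824
[[0, -0.1, 0.4, 17.8, -0.0001, -0.0001, 0.0006], [0, -0.1, 0.4, 17.8, -0.0001, -0.0001, 0.0006], [0, -0.1, 0.4, 17.8, -0.0001, -0.0001, 0.0006], [0, -0.1, 0.4, 17.8, -0.0001, -0.0001, 0.0006], [0, -0.1, 0.4, 17.8, -0.0001, -0.0001, 0.0006], [0, -0.1, 0.4, 17.8, -0.0001, -0.0001, 0.0006], [0, -0.1, 0.4, 17.8, -0.0001, -0.0001, 0.0006], [0, -0.1, 0.4, 17.8, -0.0001, -0.0001, 0.0006]]
```

play_rows(
  moves=[
    [[0, 0, 0.5, 18, 0, 0, 0], [0, 0, 0.5, 18, 0, 0, 0], [0, 0, 0.5, 18, 0, 0, 0], [0, 0, 0, 18, 0, 0, 0], [0, 0, 0, 18, 0, 0, 0.005], [0, 0, 0, 18, 0, 0, 0], [0, 0, 0, 18, 0, 0, 0], [0, 0, 0, 15.5, 0, 0, 0]],
  ],
)

```text
time_s: 3.5
position: [539.1, -157.2, 56.6]
orientation: [-0.108, -3.139, -0.0]
wrist_force: [0.8, 0.4, -1.0]
gripper_width: 1.003
grip_force: 0.0
```

play_rows(
  moves=[
    [[0.5, 0, 0, 0, 0, 0, 0], [1, 0, 0, 0, 0, 0, 0], [1, 0, 0, 0, 0, 0, 0], [1, 0, 0, 0, 0, 0, 0], [1, 0, 0, 0, 0, 0, 0], [1, 0, 0, 0, 0, 0, 0]],
  ],
  squeeze=100,
)

```text
time_s: 4.25
position: [539.7, -157.4, 58.6]
orientation: [0.108, 3.139, -0.001]
wrist_force: [-0.3, -0.8, 5.8]
gripper_width: 0.196
grip_force: 98.4
```

```bash
python3 - <<'E'
from h import *
o=obs(4); print(o['position'],o['F'],o['Fs'],o['gripper_width'],o['grip_force'])
E
```

```text
[ 539.65162182 -157.41613075   58.60379517] [-0.75421864 -0.07759377  5.73315713] [0.32093073 0.58950711 0.35920637] 0.195891485776319 98.37652802467346
```

play_rows(
  moves=[
    [[1, 0, 0, -4, 0, 0, 0], [1, 0, 0, -8, 0, 0, 0], [1, 0, 0, -16, 0, 0, 0], [1, 0, 0, -24, 0, 0, 0], [1, 0, 0, -24, 0, 0, 0], [1, 0, 0, -18, 0, 0, 0], [1, 0, 0, -8, 0, 0, 0], [1, 0, 0, -3, 0, 0, 0]],
  ],
)

```text
time_s: 5.45
position: [539.0, -157.4, 163.1]
orientation: [-0.108, -3.14, 0.0]
wrist_force: [-0.4, 0.3, -3.4]
gripper_width: 0.194
grip_force: 97.7
```

```bash
python3 - <<'E'
from h import *
o=obs(4); print(o['position'],o['orientation'],o['F'],o['Fs'],o['ft_torque'],o['gripper_width'],o['grip_force'],o['joints'])
rows([550.5,8.5+30,200+55.6],down(np.pi/2),24,1,smooth=True)
i=get_image("side")[150:300,230:430]; cv2.imwrite("pics/lift.png",cv2.convertScaleAbs(cv2.resize(i,(800,600),interpolation=cv2.INTER_CUBIC),alpha=1.8,beta=10))
E
```

```text
[ 539.04075893 -157.40560873  163.0856897 ] [-1.08327117e-01 -3.13971145e+00  3.05630945e-04] [-0.17217096  0.1690071  -3.24719205] [0.22695052 0.51313632 0.44124132] [-0.02743134  0.15585431  0.01450507] 0.19428039181366374 97.72624254226685 [ 0.64983442  0.66573639 -0.65560045  1.82572293  0.53369844  0.83383455
  1.22966524]
[[1, 0.0, 1.0, -0.5, -0.0, -0.0, 0.0076], [1, 0.0, 2.9, -1.4, -0.0, -0.0, 0.0219], [1, 0.2, 4.6, -2.2, -0.0, -0.0, 0.035], [1, 0.4, 6.1, -2.9, -0.0, -0.0, 0.0467], [1, 0.9, 7.4, -3.6, -0.0, -0.0, 0.0571], [1, 1.5, 8.5, -4.1, -0.0, -0.0001, 0.0663], [1, 2.3, 9.4, -4.6, -0.0, -0.0001, 0.0741], [1, 3.3, 10.0, -5.0, -0.0, -0.0001, 0.0806]]
[[1, 4.3, 10.3, -5.3, -0.0, -0.0001, 0.0858], [1, 5.5, 10.4, -5.6, -0.0, -0.0001, 0.0897], [1, 6.5, 10.1, -5.7, -0.0, -0.0001, 0.0924], [1, 7.6, 9.6, -5.8, -0.0001, -0.0001, 0.0937], [1, 8.4, 8.9, -5.8, -0.0001, -0.0001, 0.0937], [1, 9.1, 7.9, -5.7, -0.0, -0.0001, 0.0924], [1, 9.5, 6.9, -5.6, -0.0, -0.0001, 0.0897], [1, 9.6, 5.7, -5.3, -0.0, -0.0001, 0.0858]]
[[1, 9.5, 4.6, -5.0, -0.0, -0.0001, 0.0806], [1, 9.0, 3.5, -4.6, -0.0, -0.0001, 0.0741], [1, 8.3, 2.5, -4.1, -0.0, -0.0001, 0.0663], [1, 7.3, 1.7, -3.6, -0.0, -0.0, 0.0571], [1, 6.0, 1.0, -2.9, -0.0, -0.0, 0.0467], [1, 4.5, 0.6, -2.2, -0.0, -0.0, 0.035], [1, 2.9, 0.3, -1.4, -0.0, -0.0, 0.0219], [1, 1.0, 0.1, -0.5, -0.0, -0.0, 0.0076]]
```

View pics/lift.png

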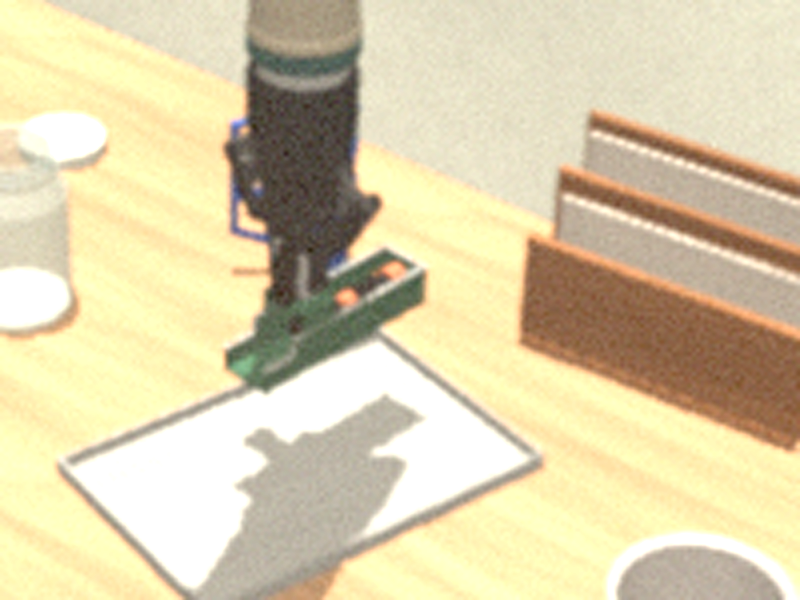

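The chute is lifted level with its spout at the lower left (245,375), and the cells are still in place. Now I'll carry it.

play_rows(
  moves=[
    [[1, 0, 1, -0.5, 0, 0, 0.008], [1, 0, 3, -1.5, 0, 0, 0.022], [1, 0, 4.6, -2, 0, 0, 0.035], [1, 0.4, 6, -3, 0, 0, 0.047], [1, 1, 7.4, -3.6, 0, 0, 0.057], [1, 1.5, 8.5, -4, 0, 0, 0.066], [1, 2.3, 9.4, -4.6, 0, 0, 0.074], [1, 3.3, 10, -5, 0, 0, 0.081]],
  ],
)

```text
time_s: 6.7
position: [542.5, -105.7, 187.3]
orientation: [0.72, 3.058, 0.0]
wrist_force: [-0.3, 0.3, -3.3]
gripper_width: 0.195
grip_force: 97.7
```

play_rows(
  moves=[
    [[1, 4.3, 10.3, -5.3, 0, 0, 0.086], [1, 5.5, 10.4, -5.6, 0, 0, 0.09], [1, 6.5, 10, -5.7, 0, 0, 0.092], [1, 7.6, 9.6, -5.8, 0, 0, 0.094], [1, 8.4, 9, -5.8, 0, 0, 0.094], [1, 9, 8, -5.7, 0, 0, 0.092], [1, 9.5, 7, -5.6, 0, 0, 0.09], [1, 9.6, 5.7, -5.3, 0, 0, 0.086]],
  ],
)

```text
time_s: 7.7
position: [548.6, -11.0, 232.3]
orientation: [1.756, 2.605, 0.001]
wrist_force: [-0.3, 0.2, -4.0]
gripper_width: 0.191
grip_force: 97.7
```

play_rows(
  moves=[
    [[1, 9.5, 4.6, -5, 0, 0, 0.081], [1, 9, 3.5, -4.6, 0, 0, 0.074], [1, 8.3, 2.5, -4, 0, 0, 0.066], [1, 7.3, 1.7, -3.6, 0, 0, 0.057], [1, 6, 1, -3, 0, 0, 0.047], [1, 4.5, 0.6, -2, 0, 0, 0.035], [1, 3, 0.3, -1.4, 0, 0, 0.022], [1, 1, 0, -0.5, 0, 0, 0.008]],
  ],
)

```text
time_s: 8.7
position: [551.6, 39.0, 256.0]
orientation: [2.224, 2.219, 0.0]
wrist_force: [-0.7, -0.7, -4.5]
gripper_width: 0.198
grip_force: 97.7
```

```bash
python3 - <<'E'
from h import *
o=obs(6); print(o['position'],o['orientation'],o['F'],o['Fs'],o['joints'])
o=robot.get_obs(); np.save("w2.npy",np.r_[o['position'],o['orientation']])
i=get_image("wrist")
cv2.imwrite("pics/w2.png",cv2.convertScaleAbs(cv2.resize(i,(800,600),interpolation=cv2.INTER_CUBIC),alpha=1.8,beta=10))
E
```

```text
[551.6247447   38.95458353 256.01664909] [2.22387480e+00 2.21887850e+00 3.33464174e-04] [-0.1515218   0.17995456 -3.56926212] [0.42856861 0.52455573 0.51103787] [ 0.07909401  0.47247939 -0.29635975  1.75547434  0.1655408   0.93781449
 -0.28711588]
```

View pics/w2.png

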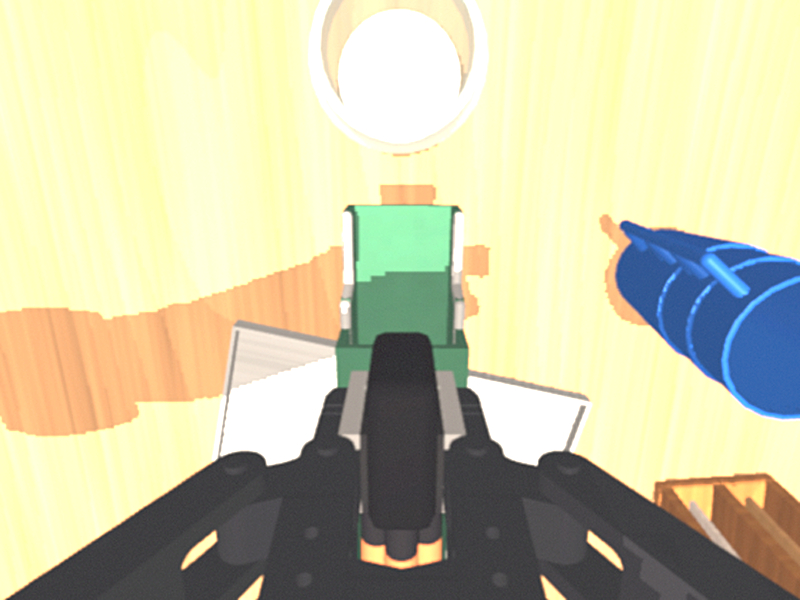

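The wrist view shows the jar mouth ring spanning columns 309–489 with its near edge at row 152, and the base disc centred at (400,78). The spout edge is at row 207, columns 344–461.

```bash
python3 - <<'E'
from h import *
w=np.load("w2.npy"); t=np.linspace(0,2*np.pi,181)
def ext(x,y,r,z):
    p=wproj(w,np.c_[x+r*np.cos(t),y+r*np.sin(t),t*0+z])/.7; return [p[:,0].min(),p[:,0].max(),p[:,1].min(),p[:,1].max()]
for r,z in((37,150),(46,125),(46,115),(44,4),(35,150)): print(r,z,np.round(ext(550.5,151,r,z)))
# fits
f=lambda p:[a-b for a,b in zip(ext(p[0],p[1],37,150),[309,489,None,152]) if b is not None]
a=least_squares(f,[550,150]); print("rim37",a.x,a.fun)
f=lambda p:np.array(ext(p[0],p[1],p[2],4))-[338,462,10,147]
a=least_squares(f,[550,150,44]); print("base",a.x,a.fun)
# chute in tool: spout top corners z19, bridge front top corners (-60?,z50)
f=lambda p:(wproj(w,place([w[0],p[0],p[1],-np.pi/2],[(-82.5,-21,19),(-82.5,21,19)]))/.7-[(461,207),(344,207)]).ravel()
a=least_squares(f,[8,200]); print("chute y,z",a.x,a.fun, "nominal",w[1]-30,w[2]-55.6)
f=lambda p:(wproj(w,place([p[0],p[1],w[2]-55.6,-np.pi/2+p[2]],[(-82.5,-21,19),(-82.5,21,19)]))/.7-[(461,207),(344,207)]).ravel()
a=least_squares(f,[551,8,0]); print("chute x,y,dyaw",a.x,a.fun)
E
```

```text
37 150 [313. 484. -56. 135.]
46 125 [303. 495. -61. 153.]
46 115 [307. 492. -54. 152.]
44 4 [337. 463.   5. 143.]
35 150 [318. 480. -51. 131.]
rim37 [550.55275884 143.89886703] [ 5.31976845 -5.31588551 -0.59992583]
base [550.41750449 148.2592518   43.81882309] [-0.38962027  0.3894846   0.34150077 -0.37287462]
chute y,z [ -1857630.55695679 -13036840.5912666 ] [-5.87902271e+01  2.37938634e-04  5.82114462e+01  2.36164470e-04] nominal 8.399212715127888 200.20677470395276
chute x,y,dyaw [552.09838421 173.7284724    3.14051245] [ 2.50429951  0.09510471 -2.50618072  0.0925184 ]
```

```bash
cat >> h.py <<'E'
JAR=np.array([550.4,150.]); TX,TZ=-30.3,55.6
def pour(th,gap,s=14,xoff=-.5,jar=JAR):
    Rch=R.from_euler('z',-np.pi/2)*R.from_euler('y',-th)
    C=np.array([jar[0]+xoff,jar[1]-25.4,150+gap])
    sp=C+s*np.array([0,np.cos(th),-np.sin(th)])
    return sp+Rch.apply([82.5+TX,0,TZ]), Rch*R.from_euler('z',np.pi)*R.from_euler('x',np.pi)
E
python3 - <<'E'
from h import *
p,r=pour(0.1,8); print(p); rows(p,r,8,1,smooth=True)
E
```

```text
[549.9         92.14157885 217.13586811]
[[1, 2.3, -0.1, 1.7, -0.0, -0.0043, -0.0001], [1, 6.1, -0.2, 4.4, -0.0, -0.0113, -0.0003], [1, 8.7, -0.3, 6.1, -0.0, -0.016, -0.0004], [1, 10.1, -0.3, 6.8, -0.0001, -0.0183, -0.0004], [1, 10.2, -0.3, 6.6, -0.0001, -0.0183, -0.0004], [1, 9.0, -0.3, 5.6, -0.0, -0.016, -0.0004], [1, 6.4, -0.2, 3.9, -0.0, -0.0113, -0.0003], [1, 2.5, -0.1, 1.4, -0.0, -0.0043, -0.0001]]
```

play_rows(
  moves=[
    [[1, 2.3, 0, 1.7, 0, -0.0043, 0], [1, 6, -0.2, 4.4, 0, -0.0113, 0], [1, 8.7, -0.3, 6, 0, -0.016, 0], [1, 10, -0.3, 6.8, 0, -0.018, 0], [1, 10.2, -0.3, 6.6, 0, -0.018, 0], [1, 9, -0.3, 5.6, 0, -0.016, 0], [1, 6.4, -0.2, 4, 0, -0.0113, 0], [1, 2.5, 0, 1.4, 0, -0.0043, 0]],
  ],
)

```text
time_s: 10.05
position: [550.0, 93.0, 216.7]
orientation: [2.172, 2.17, -0.109]
wrist_force: [0.5, -0.4, -3.4]
gripper_width: 0.194
grip_force: 97.7
```

```bash
python3 - <<'E'
from h import *
o=obs(8); print(o['position'],o['orientation'],o['F'],o['Fs'],o['ft_torque'])
i=get_image("scene")[165:315,230:430]; j=get_image("side")[130:280,170:370]
f=lambda a:cv2.convertScaleAbs(cv2.resize(a,(400,300),interpolation=cv2.INTER_CUBIC),alpha=1.8,beta=10)
cv2.imwrite("pics/pre.png",np.hstack([f(i),f(j)]))
E
```

```text
[549.9551748   93.00031043 216.73228556] [ 2.17155678  2.16955709 -0.10861074] [ 0.17651774 -0.13734984 -3.13990532] [0.47229751 0.50109447 0.42232609] [ 0.29835518 -0.0316414   0.00658875]
```

View pics/pre.png

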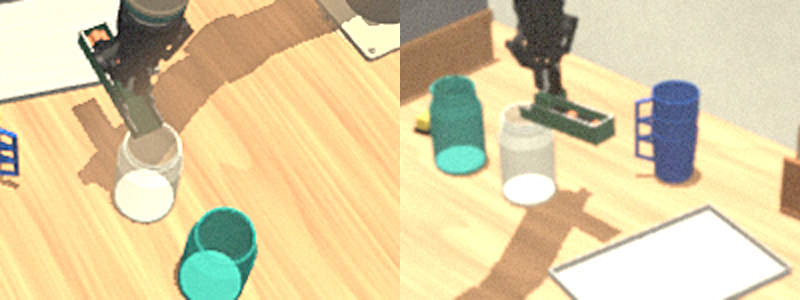

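The spout hangs just over the clear jar's mouth, at about (148,125) in the scene half, and looks well centred. Now I'll feel downward.

play_rows(
  moves=[
    [[1, 0.1, 0, 1, 0, 0, 0], [1, 0.1, 0, 1, 0, 0, 0], [1, 0.1, 0, 1, 0, 0, 0], [1, 0.1, 0, 1, 0, 0, 0], [1, 0.1, 0, 1, 0, 0, 0], [1, 0, 0, 0, 0, 0, 0]],
  ],
)

```text
time_s: 11.3
position: [550.1, 92.2, 212.0]
orientation: [2.173, 2.168, -0.108]
wrist_force: [0.4, 0.3, -3.4]
gripper_width: 0.196
grip_force: 97.7
```

```bash
python3 - <<'E'
from h import *
o=obs(4); print(o['position'],o['F'])
E
```

```text
[550.06624005  92.18465938 211.98255796] [-0.40451533 -0.11945878 -3.27887821]
```

play_rows(
  moves=[
    [[1, 0.1, 0, 0.6, 0, 0, 0], [1, 0.1, 0, 0.6, 0, 0, 0], [1, 0, 0, 0.6, 0, 0, 0], [1, 0.1, 0, 0.6, 0, 0, 0], [1, 0, 0, 0, 0, 0, 0]],
  ],
)

```text
time_s: 12.12
position: [550.1, 92.2, 209.6]
orientation: [2.173, 2.168, -0.108]
wrist_force: [0.7, -0.1, -3.5]
gripper_width: 0.196
grip_force: 97.7
```

```bash
python3 - <<'E'
from h import *
o=obs(3); print(o['position'],o['F'])
E
```

```text
[550.09662736  92.23359606 209.60055024] [ 0.20724504 -0.21583319 -3.6369162 ]
```

play_rows(
  moves=[
    [[1, 0.1, 0, 0.5, 0, 0, 0], [1, 0, 0, 0.5, 0, 0, 0], [1, 0.1, 0, 0.5, 0, 0, 0], [1, 0, 0, 0.3, 0, 0, 0], [1, 0, 0, 0, 0, 0, 0]],
  ],
)

```text
time_s: 12.9
position: [550.2, 92.1, 208.5]
orientation: [2.173, 2.168, -0.107]
wrist_force: [-2.0, -0.8, 5.9]
gripper_width: 0.197
grip_force: 98.9
```

```bash
python3 - <<'E'
from h import *
o=obs(3); print(o['position'],o['F'])
E
```

```text
[550.23241711  92.14678705 208.47174847] [-1.86193995 -0.81900324  5.9029313 ]
```

```bash
cat >> h.py <<'E'
def tip(a,b,n,dz=0):
    p0,r0=pour(a,0); p1,r1=pour(b,dz)
    pp,rr=p0,r0
    for i in range(n):
        t=(i+1)/n; q,r=pour(a+(b-a)*t,dz*t); print([1]+[round(float(x),2) for x in rr.inv().apply(q-pp)]+[round(float(x),3) for x in (rr.inv()*r).as_rotvec()]); pp,rr=q,r
E
python3 - <<'E'
from h import *
for a in(.1,.16,.22,.28): tip(a,a+.06,1)
E
```

```text
[1, 3.4, 0.0, -2.19, -0.0, -0.06, -0.0]
[1, 3.4, 0.0, -2.19, 0.0, -0.06, -0.0]
[1, 3.4, 0.0, -2.19, -0.0, -0.06, -0.0]
[1, 3.4, 0.0, -2.19, -0.0, -0.06, 0.0]
```

play_rows(
  moves=[
    [[1, 0, 0, -0.35, 0, 0, 0], [1, 0.55, 0, -0.38, 0, -0.01, 0], [1, 0.56, 0, -0.38, 0, -0.01, 0], [1, 0.55, 0, -0.38, 0, -0.01, 0], [1, 0.56, 0, -0.38, 0, -0.01, 0], [1, 0, 0, 0, 0, 0, 0]],
  ],
)

```text
time_s: 13.8
position: [550.4, 94.9, 209.6]
orientation: [2.15, 2.147, -0.15]
wrist_force: [-2.0, -0.6, 5.2]
gripper_width: 0.194
grip_force: 98.6
```

```bash
python3 - <<'E'
from h import *
o=obs(2); print(o['position'],o['orientation'],o['F'])
E
```

```text
[550.36618567  94.91293137 209.6002702 ] [ 2.15030775  2.14724414 -0.1498618 ] [-1.82598704 -1.44137778  5.11527298]
```

play_rows(
  moves=[
    [[1, 0, 0, -0.3, 0, 0, 0], [1, 0.55, 0, -0.4, 0, -0.01, 0], [1, 0.56, 0, -0.4, 0, -0.01, 0], [1, 0.55, 0, -0.4, 0, -0.01, 0], [1, 0.56, 0, -0.4, 0, -0.01, 0], [1, 0, 0, 0, 0, 0, 0]],
  ],
)

```text
time_s: 14.65
position: [550.1, 97.7, 210.8]
orientation: [2.129, 2.126, -0.191]
wrist_force: [0.1, 0.6, -0.0]
gripper_width: 0.2
grip_force: 98.1
```

```bash
python3 - <<'E'
from h import *
o=obs(2); print(o['position'],o['orientation'],o['F'])
E
```

```text
[550.09592268  97.6870833  210.76441093] [ 2.12907863  2.12643249 -0.19130579] [ 0.17751426  0.48554619 -0.57480671]
```

play_rows(
  moves=[
    [[1, 0, 0, 0.2, 0, 0, 0], [1, 0.55, 0, -0.38, 0, -0.01, 0], [1, 0.56, 0, -0.38, 0, -0.01, 0], [1, 0.55, 0, -0.38, 0, -0.01, 0], [1, 0.56, 0, -0.38, 0, -0.01, 0], [1, 0, 0, 0, 0, 0, 0]],
  ],
)

```text
time_s: 15.5
position: [550.0, 100.0, 211.7]
orientation: [2.107, 2.104, -0.232]
wrist_force: [-0.2, 0.8, -1.0]
gripper_width: 0.196
grip_force: 98.0
```

```bash
python3 - <<'E'
from h import *
o=obs(2); print(o['position'],o['orientation'],o['F'])
E
```

```text
[550.01676474  99.98846246 211.73535156] [ 2.1069515   2.10433789 -0.23237666] [ 0.2209216   0.79961989 -0.84393975]
```

play_rows(
  moves=[
    [[1, 0.1, 0, 0.3, 0, 0, 0], [1, 0.55, 0, -0.36, 0, -0.01, 0], [1, 0.56, 0, -0.36, 0, -0.01, 0], [1, 0.55, 0, -0.36, 0, -0.01, 0], [1, 0, 0, 0, 0, 0, 0]],
  ],
)

```text
time_s: 16.23
position: [550.1, 101.8, 212.3]
orientation: [2.09, 2.087, -0.262]
wrist_force: [-0.2, 1.9, 0.9]
gripper_width: 0.193
grip_force: 98.3
```

```bash
python3 - <<'E'
from h import *
o=obs(2); print(o['position'],o['orientation'],o['F'])
E
```

```text
[550.13288636 101.81525529 212.27283217] [ 2.09008362  2.08730047 -0.26215281] [-0.48421649  1.33880076  1.12792726]
```

play_rows(
  moves=[
    [[1, 0, 0, 0.15, 0, 0, 0], [1, 0.55, 0, -0.36, 0, -0.01, 0], [1, 0.56, 0, -0.37, 0, -0.01, 0], [1, 0.55, 0, -0.36, 0, -0.01, 0], [1, 0.56, 0, -0.37, 0, -0.01, 0], [1, 0, 0, 0, 0, 0, 0]],
  ],
)

```text
time_s: 17.08
position: [550.2, 104.3, 213.0]
orientation: [2.067, 2.065, -0.301]
wrist_force: [-0.6, 1.6, 3.2]
gripper_width: 0.198
grip_force: 98.7
```

```bash
python3 - <<'E'
from h import *
o=obs(2); print(o['position'],o['orientation'],o['F'],o['ft_torque'])
E
```

```text
[550.16636492 104.29990921 212.97851332] [ 2.06743628  2.06462377 -0.30131819] [-0.57684586  1.50980389  3.54858763] [ 0.71905533  0.09805238 -0.00930265]
```

play_rows(
  moves=[
    [[1, 0.55, 0, -0.38, 0, -0.01, 0], [1, 0.56, 0, -0.39, 0, -0.01, 0], [1, 0.55, 0, -0.38, 0, -0.01, 0], [1, 0.56, 0, -0.39, 0, -0.01, 0], [1, 0, 0, 0, 0, 0, 0]],
  ],
)

```text
time_s: 17.8
position: [550.1, 106.9, 213.7]
orientation: [2.045, 2.042, -0.34]
wrist_force: [0.2, 1.7, 2.1]
gripper_width: 0.195
grip_force: 98.7
```

```bash
python3 - <<'E'
from h import *
o=obs(2); print(o['position'],o['orientation'],o['F'],o['ft_torque'])
E
```

```text
[550.12246407 106.85829143 213.67270196] [ 2.04456754  2.04166863 -0.3400015 ] [-0.13672649  1.40856275  2.9763494 ] [0.67562966 0.0531332  0.0019243 ]
```

play_rows(
  moves=[
    [[1, 0.55, 0, -0.37, 0, -0.01, 0], [1, 0.56, 0, -0.38, 0, -0.01, 0], [1, 0.55, 0, -0.37, 0, -0.01, 0], [1, 0.56, 0, -0.38, 0, -0.01, 0], [1, 0, 0, 0, 0, 0, 0]],
  ],
)

```text
time_s: 18.52
position: [550.1, 109.4, 214.3]
orientation: [2.021, 2.018, -0.378]
wrist_force: [-0.2, 1.3, 1.8]
gripper_width: 0.195
grip_force: 98.5
```

```bash
python3 - <<'E'
from h import *
o=obs(2); print(o['position'],o['orientation'],o['F'],o['ft_torque'])
E
```

```text
[550.11929178 109.44975574 214.28462396] [ 2.02126117  2.01835689 -0.37792418] [0.04112339 1.22577651 2.43109594] [ 0.77291004 -0.02449055  0.00843139]
```

play_rows(
  moves=[
    [[1, 0.55, 0, -0.36, 0, -0.01, 0], [1, 0.56, 0, -0.37, 0, -0.01, 0], [1, 0.55, 0, -0.36, 0, -0.01, 0], [1, 0.56, 0, -0.37, 0, -0.01, 0], [1, 0, 0, 0, 0, 0, 0]],
  ],
)

```text
time_s: 19.25
position: [550.1, 112.0, 214.8]
orientation: [1.998, 1.995, -0.415]
wrist_force: [0.2, 1.7, 1.4]
gripper_width: 0.198
grip_force: 98.6
```

```bash
python3 - <<'E'
from h import *
o=obs(2); print(o['position'],o['orientation'],o['F'],o['ft_torque'])
i=get_image("scene")[165:315,230:430]; j=get_image("side")[130:280,170:370]; k=get_image("wrist")
f=lambda a,s:cv2.convertScaleAbs(cv2.resize(a,s,interpolation=cv2.INTER_CUBIC),alpha=1.8,beta=10)
cv2.imwrite("pics/tip.png",np.vstack([np.hstack([f(i,(400,300)),f(j,(400,300))]),np.hstack([f(k,(400,300)),f(k[:210,140:420],(400,300))])]))
E
```

```text
[550.10757059 112.03440575 214.82470413] [ 1.99757224  1.9947439  -0.41507278] [-0.37552814  1.72314242  1.16407794] [ 0.83129998 -0.03571574 -0.0163902 ]
```

View pics/tip.png

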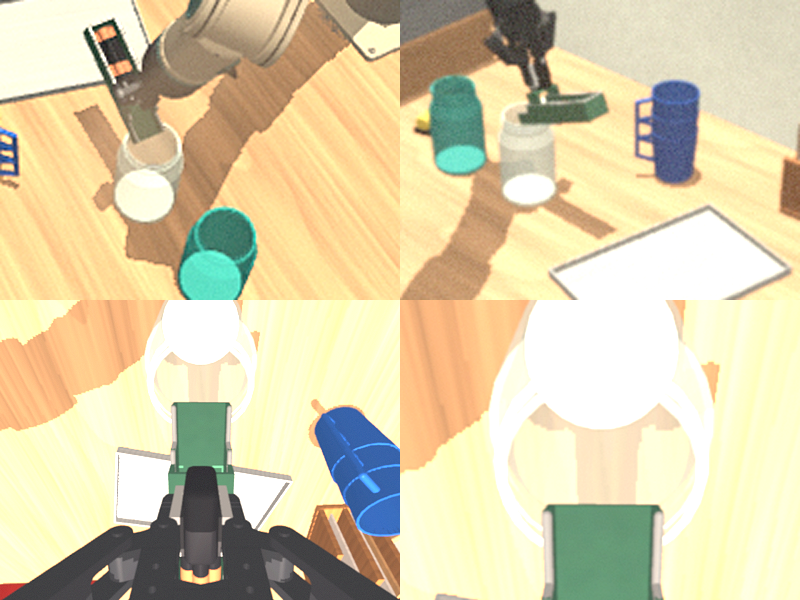

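The cells are still in the chute (orange ends at about (100,35) and (118,75) in the scene half). The spout lies on the near rim, inside the mouth, so I'll keep tipping.

play_rows(
  moves=[
    [[1, 0, 0, 0.12, 0, 0, 0], [1, 0.55, 0, -0.36, 0, -0.01, 0], [1, 0.56, 0, -0.36, 0, -0.01, 0], [1, 0.55, 0, -0.36, 0, -0.01, 0], [1, 0.56, 0, -0.36, 0, -0.01, 0], [1, 0, 0, 0, 0, 0, 0]],
  ],
)

```text
time_s: 20.25
position: [550.2, 114.6, 215.2]
orientation: [1.974, 1.971, -0.451]
wrist_force: [0.4, 0.8, 3.7]
gripper_width: 0.198
grip_force: 98.7
```

```bash
python3 - <<'E'
from h import *
o=obs(2); print(o['position'],o['orientation'],o['F'],o['ft_torque'])
E
```

```text
[550.1520704  114.63582839 215.18275203] [ 1.97355329  1.97074059 -0.45132183] [-0.25443796  1.09617256  3.0609333 ] [ 0.66265701  0.01014337 -0.03688824]
```

play_rows(
  moves=[
    [[1, 0.55, 0, -0.37, 0, -0.01, 0], [1, 0.56, 0, -0.37, 0, -0.01, 0], [1, 0.55, 0, -0.37, 0, -0.01, 0], [1, 0.56, 0, -0.37, 0, -0.01, 0], [1, 0, 0, 0, 0, 0, 0]],
  ],
)

```text
time_s: 20.98
position: [550.1, 117.4, 215.5]
orientation: [1.949, 1.947, -0.487]
wrist_force: [-1.0, 0.3, 2.8]
gripper_width: 0.191
grip_force: 98.7
```

```bash
python3 - <<'E'
from h import *
o=obs(2); print(o['position'],o['orientation'],o['F'],o['ft_torque'])
E
```

```text
[550.13974978 117.40349536 215.50734701] [ 1.94934591  1.94666446 -0.48682852] [-1.48186675  0.86547201  4.61046273] [0.69251618 0.03992306 0.04239815]
```

```bash
cat >> h.py <<'E'
def orange():
    i=get_image("scene")[150:260,230:340].astype(int); B,G,Rr=i[...,0],i[...,1],i[...,2]
    m=(Rr>1.5*G)&(G>B)&(Rr>70)&(Rr>1.9*B)&(B<70)
    n,l,s,c=cv2.connectedComponentsWithStats(m.astype(np.uint8))
    print("orange",[(int(s[k,4]),(c[k]+[230,150]).round().tolist()) for k in range(1,n) if s[k,4]>6])
E
python3 - <<'E'
from h import *
orange(); o=obs(3); print(o['F'],o['Fs'],o['position'],o['time_s'])
E
```

```text
orange []
[-1.33239127  1.34857857  5.58041167] [0.80781967 0.21347169 0.14630363] [549.91778384 116.38571016 215.96651919] 21.125
```

```bash
python3 - <<'E'
from h import *
o=obs(1); print(o['F'],o['position'],o['time_s'])
i=get_image("scene")[165:275,230:377]; j=get_image("side")[150:260,210:357]; k=get_image("wrist")
f=lambda a,s:cv2.convertScaleAbs(cv2.resize(a,s,interpolation=cv2.INTER_CUBIC),alpha=1.8,beta=10)
cv2.imwrite("pics/tip2.png",np.vstack([np.hstack([f(i,(400,300)),f(j,(400,300))]),np.hstack([cv2.resize(k,(400,300)),f(k[:210,140:420],(400,300))])]))
E
```

```text
[-1.63426677  1.22619059  5.32374212] [549.98986556 116.25704031 216.05473486] 21.275
```

View pics/tip2.png

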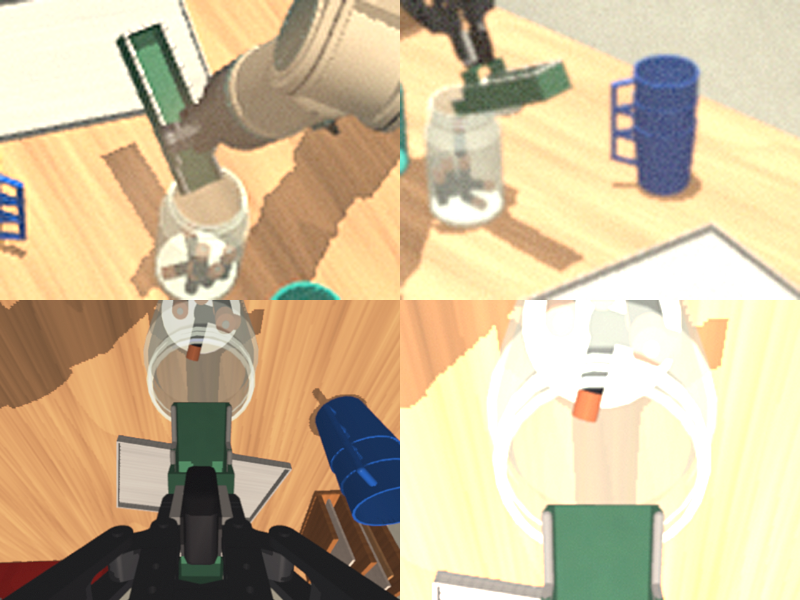

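All cells look to be out of the chute, piled in the jar at about (200,265) in the scene quarter. I'll tip slightly further to be sure and hold there.

play_rows(
  moves=[
    [[1, 0, 0, -0.1, 0, 0, 0], [1, 0.55, 0, -0.38, 0, -0.01, 0], [1, 0.56, 0, -0.38, 0, -0.01, 0], [1, 0.55, 0, -0.38, 0, -0.01, 0], [1, 0.56, 0, -0.38, 0, -0.01, 0], [1, 0, 0, 0, 0, 0, 0], [1, 0, 0, 0, 0, 0, 0], [1, 0, 0, 0, 0, 0, 0]],
  ],
)

```text
time_s: 22.48
position: [550.1, 119.7, 215.8]
orientation: [1.926, 1.922, -0.522]
wrist_force: [-1.1, 1.7, 3.5]
gripper_width: 0.196
grip_force: 98.8
```

```bash
python3 - <<'E'
from h import *
o=obs(3); print(o['position'],o['orientation'],o['F'],o['ft_torque'])
# withdraw: up 15 world vertical then back; give up/level rows
Rc=R.from_rotvec(o['orientation']); print("up in tool",Rc.inv().apply([0,0,1]).round(3),"-y",Rc.inv().apply([0,-1,0]).round(3))
E
```

```text
[550.11260091 119.71801691 215.77805957] [ 1.92570046  1.92178401 -0.52180239] [-1.35334862  1.77325097  3.1302818 ] [ 0.64161677  0.27268293 -0.11473319]
up in tool [-0.505 -0.    -0.863] -y [-0.863  0.002  0.505]
```

play_rows(
  moves=[
    [[1, -0.5, 0, -0.9, 0, 0, 0], [1, -1, 0, -1.7, 0, 0, 0], [1, -3, 0, -5.2, 0, 0, 0], [1, -5, 0, -8.6, 0, 0, 0], [1, -6, 0, -10.3, 0, 0, 0], [1, -6, 0, -10.3, 0, 0, 0], [1, -4, 0, -7, 0, 0, 0], [1, 0, 0, 0, 0, 0, 0]],
  ],
)

```text
time_s: 23.62
position: [550.5, 120.1, 267.5]
orientation: [1.926, 1.921, -0.52]
wrist_force: [-0.2, 0.5, -2.1]
gripper_width: 0.193
grip_force: 98.0
```

```bash
python3 - <<'E'
from h import *
o=obs(4); print(o['position'],o['orientation'],o['F'],o['time_s'])
# retreat to level above tray, original chute pose
a=-0.0713
rows([539.0,-157.3,140],down(a+np.pi),24,1,smooth=False)
E
```

```text
[550.49619517 120.08586356 267.50271061] [ 1.92596442  1.92122519 -0.51961997] [-0.25757381  0.39046414 -2.01659712] 23.625
[[1, -7.3, -0.4, 10.4, -0.0166, 0.0177, -0.061], [1, -7.4, -1.0, 10.2, -0.0166, 0.0177, -0.061], [1, -7.5, -1.7, 10.1, -0.0166, 0.0177, -0.061], [1, -7.6, -2.3, 9.9, -0.0166, 0.0177, -0.061], [1, -7.6, -2.9, 9.7, -0.0166, 0.0177, -0.061], [1, -7.6, -3.6, 9.5, -0.0166, 0.0177, -0.061], [1, -7.5, -4.2, 9.3, -0.0166, 0.0177, -0.061], [1, -7.4, -4.8, 9.1, -0.0166, 0.0177, -0.061]]
[[1, -7.3, -5.4, 8.9, -0.0166, 0.0177, -0.061], [1, -7.1, -6.0, 8.7, -0.0166, 0.0177, -0.061], [1, -6.8, -6.5, 8.5, -0.0166, 0.0177, -0.061], [1, -6.6, -7.1, 8.2, -0.0166, 0.0177, -0.061], [1, -6.3, -7.6, 8.0, -0.0166, 0.0177, -0.061], [1, -5.9, -8.1, 7.8, -0.0166, 0.0177, -0.061], [1, -5.6, -8.6, 7.5, -0.0166, 0.0177, -0.061], [1, -5.2, -9.0, 7.3, -0.0166, 0.0177, -0.061]]
[[1, -4.7, -9.4, 7.1, -0.0166, 0.0177, -0.061], [1, -4.3, -9.8, 6.8, -0.0166, 0.0177, -0.061], [1, -3.8, -10.2, 6.6, -0.0166, 0.0177, -0.061], [1, -3.2, -10.5, 6.3, -0.0166, 0.0177, -0.061], [1, -2.7, -10.8, 6.1, -0.0166, 0.0177, -0.061], [1, -2.1, -11.0, 5.9, -0.0166, 0.0177, -0.061], [1, -1.6, -11.3, 5.7, -0.0166, 0.0177, -0.061], [1, -1.0, -11.4, 5.5, -0.0166, 0.0177, -0.061]]
```

play_rows(
  moves=[
    [[1, -7.3, -0.4, 10.4, -0.0166, 0.0177, -0.061], [1, -7.4, -1, 10.2, -0.0166, 0.0177, -0.061], [1, -7.5, -1.7, 10, -0.0166, 0.0177, -0.061], [1, -7.6, -2.3, 10, -0.0166, 0.0177, -0.061], [1, -7.6, -3, 9.7, -0.0166, 0.0177, -0.061], [1, -7.6, -3.6, 9.5, -0.0166, 0.0177, -0.061], [1, -7.5, -4.2, 9.3, -0.0166, 0.0177, -0.061], [1, -7.4, -4.8, 9, -0.0166, 0.0177, -0.061]],
  ],
)

```text
time_s: 24.82
position: [546.1, 27.1, 224.2]
orientation: [1.438, 2.466, -0.381]
wrist_force: [0.7, 0.0, -2.4]
gripper_width: 0.2
grip_force: 98.1
```

play_rows(
  moves=[
    [[1, -7.3, -5.4, 9, -0.0166, 0.0177, -0.061], [1, -7, -6, 8.7, -0.0166, 0.0177, -0.061], [1, -6.8, -6.5, 8.5, -0.0166, 0.0177, -0.061], [1, -6.6, -7, 8.2, -0.0166, 0.0177, -0.061], [1, -6.3, -7.6, 8, -0.0166, 0.0177, -0.061], [1, -6, -8, 7.8, -0.0166, 0.0177, -0.061], [1, -5.6, -8.6, 7.5, -0.0166, 0.0177, -0.061], [1, -5.2, -9, 7.3, -0.0166, 0.0177, -0.061]],
  ],
)

```text
time_s: 25.82
position: [542.5, -65.4, 182.1]
orientation: [0.826, 2.884, -0.204]
wrist_force: [-0.0, -0.0, -1.8]
gripper_width: 0.195
grip_force: 98.0
```

play_rows(
  moves=[
    [[1, -4.7, -9.4, 7, -0.0166, 0.0177, -0.061], [1, -4.3, -9.8, 6.8, -0.0166, 0.0177, -0.061], [1, -3.8, -10.2, 6.6, -0.0166, 0.0177, -0.061], [1, -3.2, -10.5, 6.3, -0.0166, 0.0177, -0.061], [1, -2.7, -10.8, 6, -0.0166, 0.0177, -0.061], [1, -2, -11, 6, -0.0166, 0.0177, -0.061], [1, -1.6, -11.3, 5.7, -0.0166, 0.0177, -0.061], [1, -1, -11.4, 5.5, -0.0166, 0.0177, -0.061]],
  ],
)

```text
time_s: 26.82
position: [538.8, -157.9, 139.8]
orientation: [-0.108, -3.139, -0.001]
wrist_force: [-0.1, 0.1, -1.8]
gripper_width: 0.197
grip_force: 98.0
```

```bash
python3 - <<'E'
from h import *
o=obs(2); print(o['position'],o['orientation'],o['F'],o['time_s'])
rows([539.0,-157.3,64],down(-.0713+np.pi),8,1)
E
```

```text
[ 538.8370803  -157.89152806  139.80461683] [-1.07593452e-01 -3.13877214e+00 -1.43741253e-03] [ 0.08123235 -0.73478337 -2.66455754] 26.825
[[1, -0.1, 0.3, 9.4, -0.0, -0.0002, -0.0003], [1, -0.1, 0.3, 9.4, -0.0, -0.0002, -0.0003], [1, -0.1, 0.3, 9.4, -0.0, -0.0002, -0.0003], [1, -0.1, 0.3, 9.4, -0.0, -0.0002, -0.0003], [1, -0.0, 0.3, 9.4, -0.0, -0.0002, -0.0003], [1, -0.0, 0.3, 9.4, -0.0, -0.0002, -0.0003], [1, -0.0, 0.3, 9.4, -0.0, -0.0002, -0.0003], [1, -0.0, 0.3, 9.4, -0.0, -0.0002, -0.0003]]
```

play_rows(
  moves=[
    [[1, 0, 0, 8, 0, 0, 0], [1, 0, 0, 12, 0, 0, 0], [1, 0, 0, 14, 0, 0, 0], [1, 0, 0, 14, 0, 0, 0], [1, 0, 0, 13, 0, 0, 0], [1, 0, 0, 10, 0, 0, 0], [1, 0, 0, 4, 0, 0, 0], [1, 0, 0, 1, 0, 0, 0]],
  ],
)

```text
time_s: 27.92
position: [539.7, -156.8, 64.3]
orientation: [0.11, 3.138, 0.002]
wrist_force: [-0.3, 0.6, -1.1]
gripper_width: 0.196
grip_force: 97.8
```

play_rows(
  moves=[
    [[1, 0, 0, 1.5, 0, 0, 0], [1, 0, 0, 1.5, 0, 0, 0], [1, 0, 0, 1, 0, 0, 0], [1, 0, 0, 1, 0, 0, 0], [1, 0, 0, 0, 0, 0, 0]],
  ],
)

```text
time_s: 28.55
position: [539.6, -156.8, 59.4]
orientation: [0.11, 3.139, 0.002]
wrist_force: [0.7, -0.3, -2.0]
gripper_width: 0.194
grip_force: 97.8
```

```bash
python3 - <<'E'
from h import *
o=obs(3); print(o['position'],o['orientation'],o['F'],o['ft_torque'],o['time_s'])
E
```

```text
[ 539.56742601 -156.82662948   59.42459715] [1.10454012e-01 3.13864266e+00 1.58948496e-03] [-0.00427701 -0.6458206  -1.70387787] [-0.00253818  0.04085143  0.03673809] 28.55
```

Nearly down; 1.5 mm more.

play_rows(
  moves=[
    [[1, 0, 0, 0.5, 0, 0, 0], [1, 0, 0, 0.5, 0, 0, 0], [1, 0, 0, 0.5, 0, 0, 0], [1, 0, 0, 0, 0, 0, 0], [1, 0, 0, 0, 0, 0, 0]],
  ],
)

```text
time_s: 29.32
position: [539.7, -156.8, 58.6]
orientation: [0.11, 3.138, 0.001]
wrist_force: [-2.1, 0.2, 6.0]
gripper_width: 0.2
grip_force: 99.2
```

```bash
python3 - <<'E'
from h import *
o=obs(3); print(o['position'],o['orientation'],o['F'],o['ft_torque'],o['time_s'])
E
```

```text
[ 539.66740679 -156.76584544   58.64766114] [1.10278619e-01 3.13826134e+00 8.66386794e-04] [-1.80482261  0.41421726  4.98229895] [ 0.04946566  0.33522566 -0.01939378] 29.325
```

Resting on the tray. Release and retreat upward.

play_rows(
  moves=[
    [[1, 0, 0, -0.5, 0, 0, 0], [0.5, 0, 0, 0, 0, 0, 0], [0, 0, 0, 0, 0, 0, 0], [0, 0, 0, 0, 0, 0, 0], [0, 0, 0, 0, 0, 0, 0], [0, 0, 0, 0, 0, 0, 0], [0, 0, 0, 0, 0, 0, 0]],
  ],
  squeeze=20,
)

```text
time_s: 30.35
position: [539.6, -156.8, 58.4]
orientation: [0.11, 3.139, 0.002]
wrist_force: [0.8, -0.2, 0.4]
gripper_width: 0.999
grip_force: 0.0
```

play_rows(
  moves=[
    [[0, 0, 0, -5, 0, 0, 0], [0, 0, 0, -15, 0, 0, 0], [0, 0, 0, -25, 0, 0, 0], [0, 0, 0, -30, 0, 0, 0], [0, 0, 0, -30, 0, 0, 0], [0, 0, 0, -25, 0, 0, 0], [0, 0, 0, -10, 0, 0, 0], [0, 0, 0, 0, 0, 0, 0]],
  ],
)

```text
time_s: 31.35
position: [539.7, -157.1, 199.2]
orientation: [0.111, 3.137, 0.001]
wrist_force: [0.2, -0.7, -1.0]
gripper_width: 0.998
grip_force: 0.0
```

```bash
python3 - <<'E'
from h import *
o=obs(0); print(o['position'],o['F'],o['gripper_width'],o['time_s'])
i=get_image("scene"); j=get_image("side"); k=get_image("wrist")
f=lambda a,s:cv2.convertScaleAbs(cv2.resize(a,s,interpolation=cv2.INTER_CUBIC),alpha=1.8,beta=10)
cv2.imwrite("pics/end.png",np.vstack([np.hstack([f(i[150:285,180:360],(400,300)),f(i[220:280,265:345],(400,300))]),np.hstack([f(j[165:300,190:370],(400,300)),f(k,(400,300))])]))
E
```

```text
[ 539.692498   -157.09512519  199.17685276] [ 0.19191339 -0.66150759 -1.00272655] 0.9978692156025355 31.35
```

View pics/end.png

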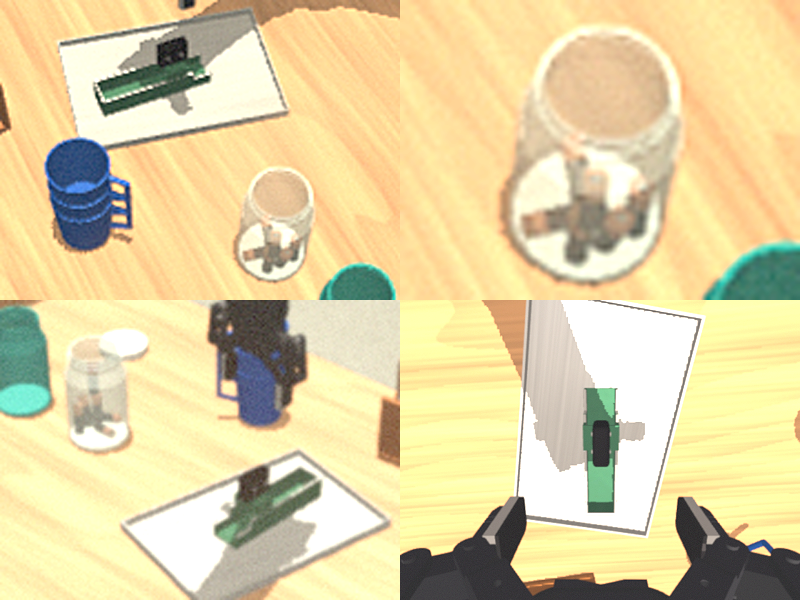

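The chute lies empty and flat on the tray, the cells are in the upright jar, and the gripper is clear of everything. I'll hand the job in.

```bash
python3 -c "
from bench import ticket
print(ticket.job_done())"
```

```text
the job is handed in; nothing more can be done
None
```

The job is handed in with no verdict returned: the batteries are in the clear jar (all six, going by the 1.3 N drop in carried weight) and the empty chute lies flat and released on the steel tray, after about 31 s with contact on the glass peaking near 9 N.

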